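Fill the measuring cup from the nut dispenser and hold its spring gate at the mark

ROBOT

A 6-joint arm with a two-finger parallel gripper is mounted at the origin on the work surface. World frame = base frame: x ahead of the robot, y to its left, z up, the work surface at z = 0. Lengths are in mm, angles in rad, forces in N, time in s.
With the tool pointing down it reaches from about 350 to 875 mm from the base axis. Payload 4.2 kg.
Tool frame: the origin (TCP) lies at the very end of the fingers, on their centre line; the grasp point (between the pads) lies 19 mm behind it; z points along the fingers, y is the line along which they close (so a half turn about z gives the same grasp; the last joint's range is limited). The gripper opens to 87 mm and grips with 3 to 60 N. Pads are 19 mm wide; open, the fingers measure 117 mm over their backs; the gripper's body (75 mm by 190 mm) begins 51 mm behind the grasp point.
Start: joints at [-0.93, 0.385, 0.008, 0, -1.194, -0.259], TCP at [232.883, -579.969, 222.55] pointing down, gripper open.
Joint ranges: [-3.14, 3.14], [-1.21, 2.06], [-1.07, 1.41], [-3.16, 2.05], [-2.99, -0.16], [-3.1, 3.1]. Speed limits (rad/s): [2.79, 2.79, 3.14, 3.14, 3.14, 3.14].

INTERFACE

Orientations are given as a unit quaternion [x, y, z, w].
In Python, from plant import manip, get_image, job_done, nets gives the robot as it stands.
- The arm moves only by the tool move_arm, never from a script. Its arguments are lists of equal length, an entry for each row: "offset": the shift along the tool's x, y, z scaled (see below), a list of three; "dr": the turn, a rotation vector about the tool's x, y, z scaled (see below), a list of three. A call has 1 to 20 rows; each row is the pose to reach, as a shift and turn from the pose commanded when the call began, along the tool's axes at that moment; what a row does not reach only later rows make up. The controller multiplies each number of a shift by 15 cm and each number of a turn by 30 degrees. A row lasts 1/12 s, in which the tool goes at most 41.7 mm and 7.16 degrees, less where a joint would pass 70% of its speed; a pose out of reach is approached as far as the arm can. A call with a number of a shift or a turn outside -1 to 1 is refused whole. A call with a gripper value outside its range is refused whole. "jaw" is the opening, from -1 (shut) to 1 (fully open), set as the call begins (left out, the last holds). The fingers move at their own pace and stop on an object; "squeeze" is the grip in N (left out, the last holds). Time passes only in rows, so rows that repeat a pose let the fingers close. It gives the time, the measured TCP pose, the force, the opening and the grip force at its end, in the units of the state.
- manip.get_obs(): the state, without advancing time (a new reading comes with each control period).
- get_image(name): name is "side" or "top" or "wrist"; returns a dict with "frame" (384x512x3 uint8, red, green, blue), "depth" (384x512 float32, mm along the optical axis (not along the pixel's ray), 0 where there is no reading), "fx", "fy", "cx", "cy" (pixels), "D" ([k1, k2, p1, p2, k3] as OpenCV has them; the pictures are not rectified), "rvec" (rotation vector, rad) and "tvec" (3), from world to camera coordinates, as OpenCV has them; the wrist camera has in their place "tool_from_camera" (4x4, takes a point from camera to tool coordinates, whose origin is the TCP and whose axes are the flange's). Camera axes: x right, y down, z forward; pixel columns grow to the right and rows downward; lengths in mm; the calibration is good to about 2 mm. A picture is of the moment at which its call begins: read the wrist's pose just before it.
- job_done(): hands the job in; it is judged then, once.
Trained networks look in the newest picture that a camera, given by its name, has taken for a name from the list of things; names that differ only in an ending like _2 or _b are one class to them, and where a whole thing is asked for, a point or a joint stands for the part that bears it (a point fixed in the world has none). Each returns a list of dicts, best first, with "confidence" (0 to 1); they miss things now and then, are a little off and sometimes report something else, mostly with a low value. They report only what shows in the picture. A call takes as long as a camera call. They do not tell look-alikes from the thing itself.
- nets.boxes_of(target, camera): "rect" ([left, top, right, bottom] in pixels, round what is visible of it).
- nets.pinpoint(target, camera): "centre" ([row, column] in pixels: a listed point, or the origin of a listed thing).
The state is a dict: "clock": time; "joint_pos": joint angles; "qd": joint speeds; "joint_torque": joint torques, N m; "position": TCP position; "orientation": TCP orientation; "contact_force": force on the tool from outside, world axes, zero at the start; "wrist_torque": the same for the moment, N m; "grip_width": opening from 0.0 (shut) to 1.0 (fully open); "gripper_force": force on a finger pad.
Only numpy, scipy, OpenCV 4.12 (cv2) and the standard library are available. Lean on these libraries where they do the work, as an engineer would, in place of code of your own. Each camera call takes 0.05 s, during which the arm holds its last target. There are 200 camera calls.

TASK

Slide the measuring cup in under the nut dispenser, from the side away from the gate's grip, between the legs until it stands centred beneath the chute. Then pull the spring-loaded gate out by its upright grip until its pointer is level with the brass mark clip, so that all three walnuts drop into the cup, and keep it there: finish while still holding the gate at the mark, because it springs shut if let go. Leave the bowl, jar and spoon where they are.

Things in the scene. Friction and masses are not known exactly. Their poses are not given: they have to be found in the camera images.
- dispenser: Nut dispenser, fixed: metal stand, clear square chute 48 mm wide in its middle up to 227 mm high. Origin on the table below the chute. Four legs 14 mm thick at x = +-64, y = +-52 mm; deck 144 (x) x 120 (y) mm, underside 78, top 84 mm high. The gate slides out to -y between guide rails (x = +-27 to 37 mm, top 92.5 mm high, out to y = -180 mm).
- stop (a point): Middle of the near face of a stop rail that joins the two -y legs, at y = -49 mm of the dispenser, 25 mm high (rail 18 to 32 mm high). The cup comes in from the open +y side, 114 mm wide between the legs, moving to -y until centred; touching the rail it is 4 to 6 mm past centre, which is fine.
- chute (a point): Middle of the chute's outlet in the underside of the deck, 78 mm above the table, straight above the dispenser's origin.
- gate (a joint): Gate slide, in m: 0 shut, grows as it is pulled out towards the dispenser's -y, stop at 0.100. A spring pulls it shut (80 N/m, about 3.2 N at 0, 8 N at 0.06); let go, it springs shut. The chute is fully open from 0.044; the mark lies at 0.052 to 0.072.
- grip (a point): Point to hold on the gate's upright wooden grip, a 22 x 22 mm square post 90 to 152 mm high, sides along the dispenser's x, y. The point is on its axis, 137 mm high, and moves with the gate; gate shut: y = -120 mm of the dispenser (chute collar at -30). Take it from above, fingers closing along the dispenser's x, tips over 105 mm high to pass above rails and mark.
- pointer (a point): End of the gate's pointer, a dark steel bar 6 mm wide (y), 90 to 104 mm high, that sticks out sideways (to the dispenser's +x) over the guide rail, 45 mm from the grip on the chute side; the point is in the middle of its width, 95 mm high. Moves with the gate.
- mark_line (a point): The mark: a brass clip 28 (x) x 6 (y) x 18 (z) mm, top 100 mm high, on the outer side of the +x guide rail, at a different place along it each time. The point is in the middle of its 6 mm width, on the inner face, 95 mm high; axes as the dispenser's. The gate is at the mark when the pointer has this point's y in the dispenser's frame.
- cup: Steel measuring cup, loose, 60 mm high, rim diameter 90 mm, base 82 mm, wall 3 mm, floor 4 mm, about 0.2 kg. Origin at the centre of its underside, z up. A straight flat handle sticks out along its +y.
- cup_handle (a point): Point to grip on the cup's handle, 130 mm from the cup's axis, 52 mm high. The handle is a bar 16 mm wide, 8 mm thick (48 to 56 mm high), reaching 158 mm from the axis. Held here, with the handle pointing to the dispenser's +y, the gripper stays clear of the dispenser when the cup is under it.
- walnut0_center (a point): Centre of a walnut, a brown ball 32 mm in diameter (12 g), lowest of three in the chute at the start.
- walnut1_center (a point): Centre of a walnut, a brown ball 32 mm in diameter (12 g), middle of three in the chute at the start.
- walnut2_center (a point): Centre of a walnut, a brown ball 32 mm in diameter (12 g), top of three in the chute at the start.
- bowl: Bystander: blue ceramic bowl, 104 mm wide, 48 mm high. Origin under its centre.
- jar: Bystander: glass jar, 52 mm wide, 85 mm high. Origin under its centre.
- spoon: Bystander: wooden spoon lying on the table. Origin under its middle, it lies along its x axis.
Things that resemble listed ones, but are neither listed nor needed, are in the scene too. There is more than one size of the cup; the job needs the largest.

How it is judged:
By the outcome, as a careful person would: the job done as asked, in the order asked, and still so for the second after the job is handed in, while the arm keeps its last pose, push and grip.
It also fails if it takes over 54 s, if anything falls off the work surface, if the arm or the gripper's body presses on something with over 40 N, if the wrist force passes 120 N, or if a joint passes its speed limit or range.

## Working session

There is one attempt and no reset: what is moved stays moved. The work goes in short steps, Python scripts to look and compute and a tool call to move; the robot and the scene stay as the last step left them, time stands still between calls to the robot, and variables do not carry over. Pictures are saved under pics/ and viewed, at most 10 in all, crops included, and the job is handed in when it is done.

Besides the shell and the picture viewer there is one more tool, called after ">>>" in YAML: its name, and indented under it one key for each argument. move_arm: Moves the arm, as the interface text tells. Its arguments: {"type":"object","properties":{"offset":{"type":"array","items":{"type":"array","items":{"type":"number","minimum":-1,"maximum":1}}},"dr":{"type":"array","items":{"type":"array","items":{"type":"number","minimum":-1,"maximum":1}}},"jaw":{"type":"number"},"squeeze":{"type":"number"}},"required":["offset","dr"]}

```bash
mkdir -p pics
cat > h.py <<'E'
import numpy as np, cv2
from scipy.spatial.transform import Rotation as R
from plant import manip, get_image, job_done, nets
np.set_printoptions(precision=1,suppress=True)
def grab(n):
    o=manip.get_obs(); im=get_image(n)
    K=np.array([[im['fx'],0,im['cx']],[0,im['fy'],im['cy']],[0,0,1]]); D=np.array(im['D'],float)
    if n=='wrist':
        T=np.eye(4);T[:3,:3]=R.from_quat(o['orientation']).as_matrix();T[:3,3]=o['position']
        W=T@np.array(im['tool_from_camera'])
    else:
        M=cv2.Rodrigues(np.array(im['rvec'],float))[0];W=np.eye(4);W[:3,:3]=M.T;W[:3,3]=-M.T@np.array(im['tvec'],float).ravel()
    im.update(K=K,Dn=D,W=W); return im
def ray(im,r,c):
    p=cv2.undistortPoints(np.array([[[c,r]]],float),im['K'],im['Dn']).ravel()
    return im['W'][:3,3], im['W'][:3,:3]@np.array([p[0],p[1],1.])
def atz(im,rc,z):
    o,d=ray(im,*rc); return o+d*(z-o[2])/d[2]
def atd(im,rc):
    r,c=int(round(rc[0])),int(round(rc[1])); w=im['depth'][max(r-1,0):r+2,max(c-1,0):c+2]; w=w[w>0]
    if not len(w): return np.full(3,np.nan)
    o,d=ray(im,*rc); return o+d*np.median(w)
def tri(a,ra,b,rb):
    o1,d1=ray(a,*ra);o2,d2=ray(b,*rb);A=np.stack([d1,-d2],1);t=np.linalg.lstsq(A,o2-o1,rcond=None)[0]
    p,q=o1+d1*t[0],o2+d2*t[1];return (p+q)/2,np.linalg.norm(p-q)
def save(im,n,s=1): cv2.imwrite('pics/'+n,cv2.resize(im['frame'][:,:,::-1],None,fx=s,fy=s))
E
python3 - <<'E'
from h import *
Z=dict(dispenser=0,stop=25,chute=78,grip=137,pointer=95,mark_line=95,cup=0,cup_handle=52,bowl=0,jar=0,spoon=0,walnut2_center=None)
o=manip.get_obs();print(o['clock'],o['orientation'],o['position'])
ims={n:grab(n) for n in('top','side')}
for n in ims:
    save(ims[n],n+'0.png',1.5); print(n,ims[n]['W'][:3,3])
    for t,z in Z.items():
        for d in nets.pinpoint(t,n)[:4]:
            print(n,t,round(d['confidence'],2),np.array(d['centre']),'z:',atz(ims[n],d['centre'],z) if z is not None else '','d:',atd(ims[n],d['centre']))
E
```

```text
0.0 [-0.2  1.   0.  -0. ] [ 232.7 -579.4  221.5]
top [ 368.8   59.1 1234.7]
top dispenser 0.73 [220.  269.3] z: [539.4  47.4   0. ] d: [515.3  49.1 174. ]
top dispenser 0.49 [133.4 287. ] z: [777.7   6.1   0. ] d: [754.7   9.   69.2]
top chute 0.95 [216.7 268.5] z: [536.7  50.4  78. ] d: [517.3  51.4 212. ]
top grip 0.64 [198.8 320.6] z: [574.3 -70.4 137. ] d: [571.4 -68.5 152.5]
top pointer 0.77 [191.8 297.3] z: [597.8 -18.2  95. ] d: [616.7 -24.5   1.4]
top mark_line 0.4 [182.1 326.4] z: [624.3 -89.3  95. ] d: [ 645.4 -101.5    0.8]
top cup 0.96 [148.3 192.3] z: [727.8 260.3   0. ] d: [726.9 259.8   3.1]
top cup 0.95 [277.  200.9] z: [386.9 218.4   0. ] d: [386.9 218.    3. ]
top cup 0.81 [228.3 186.2] z: [510.9 263.6   0. ] d: [510.5 262.9   3.8]
top cup_handle 0.88 [168.3 161.5] z: [657.2 327.6  52. ] d: [659.3 329.6  43.2]
top cup_handle 0.8 [315.6 200. ] z: [294.1 208.9  52. ] d: [293.3 210.4  39.7]
top cup_handle 0.64 [202.5 137.5] z: [566.6 381.9  52. ] d: [575.  395.6   1.6]
top bowl 0.92 [252.9 402.5] z: [ 463.8 -300.1    0. ] d: [ 463.3 -298.4    6.2]
top jar 0.96 [134.3 2
[... 1062 characters left out ...]
 4.3]
side cup_handle 0.96 [319.1 213.8] z: [650.6 341.3  52. ] d: [652.  336.4  43. ]
side cup_handle 0.69 [267.4 391.5] z: [300.2 224.8  52. ] d: [286.2 201.2  19.8]
side cup_handle 0.67 [345.3 262.9] z: [561.2 388.   52. ] d: [561.2 390.1  56.6]
side cup_handle 0.48 [148.1 264.7] z: [ 561.4 -202.6   52. ] d: [560.   30.2 211.4]
side bowl 0.58 [145.7 295.5] z: [ 461.6 -292.4    0. ] d: [ 464.3 -264.7   18.7]
side jar 0.88 [209.2 183.7] z: [774.2   4.8   0. ] d: [763.1  38.1  32.7]
side spoon 0.68 [150.4 204.5] z: [ 756.1 -266.1    0. ] d: [ 753.  -252.     9.8]
side walnut2_center 0.3 [219.4 275.2] z:  d: [533.5  38.8  -1.2]
side walnut2_center 0.17 [147.8 259.5] z:  d: [571.3  27.3 210.2]
```

View pics/top0.png

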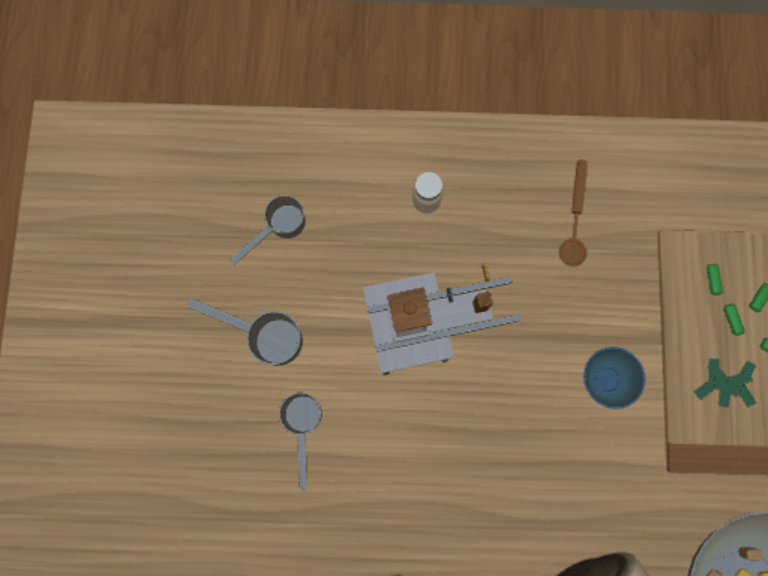

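View pics/side0.png

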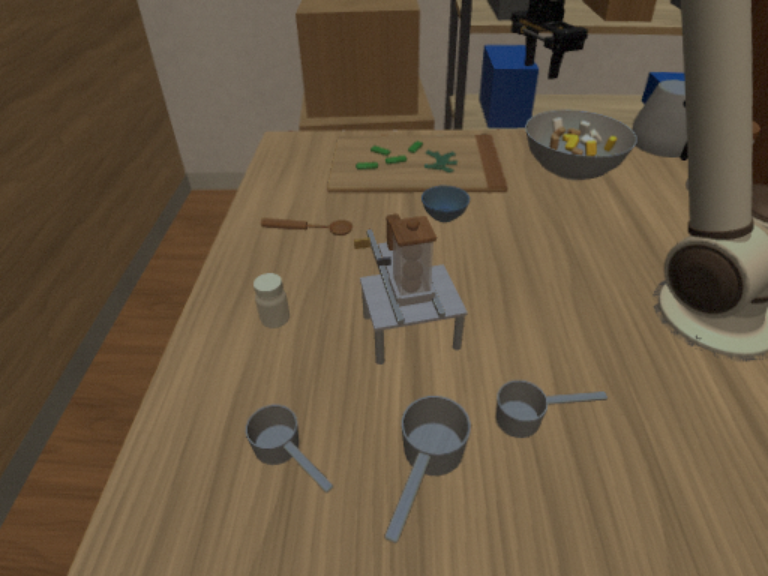

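The top view shows three cups. The middle one, around (275,338) in the 1.5x picture, is the largest. The dispenser is at (410,320), its rails run right to (515,300), the grip is at (483,301), and the brass clip is at (486,271). I'll refine the dispenser and cup poses from depth and triangulation.

Run:
```python
from h import *
def cloud(im):
    h,w=im['depth'].shape; v,u=np.mgrid[:h,:w]
    p=cv2.undistortPoints(np.stack([u,v],-1).reshape(-1,1,2).astype(float),im['K'],im['Dn']).reshape(-1,2)
    z=im['depth'].ravel();P=np.c_[p*z[:,None],z]@im['W'][:3,:3].T+im['W'][:3,3];P[z==0]=np.nan
    return P
t=grab('top');s=grab('side')
Pt=cloud(t);Ps=cloud(s)
def sel(P,c,r,z0,z1):return P[(np.hypot(P[:,0]-c[0],P[:,1]-c[1])<r)&(P[:,2]>z0)&(P[:,2]<z1)]
for n,P in(('top',Pt),('side',Ps)):
    d=sel(P,(537,48),115,72,90); 
    r=cv2.minAreaRect(d[:,:2].astype(np.float32)); print(n,'deck',len(d),np.median(d[:,2]),r)
    rl=sel(P,(560,-30),170,89.5,96); print(n,'rail',len(rl), cv2.minAreaRect(rl[:,:2].astype(np.float32)))
    g=sel(P,(573,-70),30,143,160); print(n,'grip top',len(g),g.mean(0), (g[:,:2].min(0)+g[:,:2].max(0))/2)
    lid=sel(P,(537,48),60,215,250); print(n,'lid',len(lid),lid.mean(0) if len(lid) else '',cv2.minAreaRect(lid[:,:2].astype(np.float32)) if len(lid) else '')
    c=sel(P,(509,266),60,50,66); c2=c[np.hypot(c[:,0]-509,c[:,1]-266)<49]
    A=np.c_[2*c2[:,:2],np.ones(len(c2))];x=np.linalg.lstsq(A,(c2[:,:2]**2).sum(1),rcond=None)[0];print(n,'rim',len(c2),x[:2],np.sqrt(x[2]+x[:2]@x[:2]))
    h=sel(P,(509,266),175,44,62);h=h[np.hypot(h[:,0]-509,h[:,1]-266)>60]
    h=h[h[:,1]>300]; h=h[abs((h[:,0]-509)*119-(h[:,1]-266)*55)/131<25]
    if len(h)>5:
        print(n,'handle',len(h),h.mean(0),cv2.fitLine(h[:,:2].astype(np.float32),cv2.DIST_L2,0,.01,.01).ravel(),'far',np.hypot(h[:,0]-509,h[:,1]-266).max())
for k in('grip','pointer','mark_line','chute','cup_handle','dispenser','cup'):
    a=nets.pinpoint(k,'top');b=nets.pinpoint(k,'side')
    for x in a[:3]:
        for y in b[:3]:
            p,e=tri(t,x['centre'],s,y['centre'])
            if e<15: print(k,p,e)
im=t['frame'][150:250,220:360];im2=s['frame'][130:250,220:330]
cv2.imwrite('pics/c0.png',np.vstack([cv2.resize(im[:,:,::-1],(560,400),interpolation=2)]))
```

```text
top deck 1779 85.16614147874566 ((548.08447265625, 19.35326385498047), (144.55227661132812, 167.89132690429688), 13.96880054473877)
top rail 1125 ((555.8316650390625, -15.747467041015625), (141.06898498535156, 239.0773468017578), 14.713096618652344)
top grip top 92 [570.1 -73.5 152.2] [571.1 -74.3]
top lid 93 [539.9  43.6 220.4] ((541.2300415039062, 42.35186004638672), (52.070796966552734, 51.517757415771484), 13.220284461975098)
top rim 194 [512.5 264.3] 43.05881359648492
top handle 246 [551.3 365.9  56.2] [  0.4   0.9 551.3 365.9] far 158.17394423676416
side deck 1454 84.20493058763378 ((543.6840209960938, 21.805824279785156), (144.4639434814453, 169.5406951904297), 14.13277816772461)
side rail 417 ((563.7028198242188, -7.7164306640625), (81.92975616455078, 245.60653686523438), 22.293380737304688)
side grip top 39 [569.3 -71.9 151.1] [567.4 -72.1]
side lid 52 [538.7  48.3 222. ] ((539.072509765625, 46.63656997680664), (13.984009742736816, 15.950892448425293), 64.58370971679688)
side rim 440 [509.4 267.1] 42.986047780177394
side handle 513 [548.7 370.5  55.7] [  0.4   0.9 548.7 370.5] far 157.731870497931
grip [564.1 -66.5 144. ] 10.382586670967331
pointer [598.9 -20.2  95.9] 1.6418915342902036
chute [540.3  45.1  82.9] 2.1438418002784854
cup_handle [290.4 208.5  33.2] 0.6040073484763199
cup_handle [655.7 334.5  34.3] 4.59992916739411
cup_handle [562.1 386.8  49.1] 4.685300719224238
dispenser [534.6  44.5   3.7] 12.623290683731607
cup [384.5 217.4   6. ] 3.3539303613654767
cup [507.9 263.2  -9.3] 1.0121111817766328
cup [729.6 263.7  -1.2] 4.4245050861291455
```

View pics/c0.png

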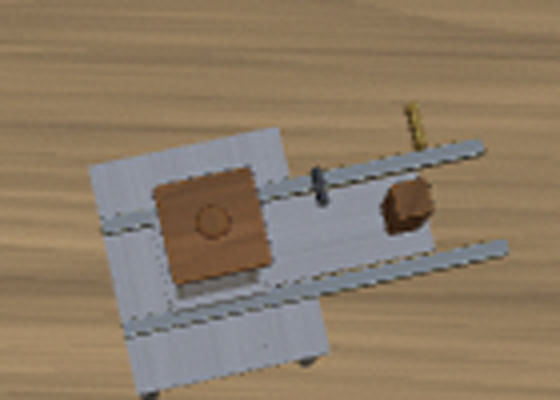

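The clip's inner end is at about (421,147) in the crop, the pointer at (320,187) and the grip at (408,203). The dispenser origin comes out at about (540,44.5) with a yaw of 14°. The cup centre is at about (510.5,265.5) with its handle at 69°.

```bash
cat >> h.py <<'E'
TH=np.deg2rad(14.);O=np.array([540,44.5]);ex=np.array([np.cos(TH),np.sin(TH)]);ey=np.array([-ex[1],ex[0]])
def dsp(p): q=np.array(p[:2])-O; return np.array([q@ex,q@ey])
def to(p,yaw,o=None):
    "offset/dr numbers to bring TCP to p, pointing down, tool y axis at world yaw (deg)"
    o=o or manip.get_obs();Rm=R.from_quat(o['orientation'])
    a=np.deg2rad(yaw);y=np.array([np.cos(a),np.sin(a),0]);z=np.array([0,0,-1.]);G=R.from_matrix(np.c_[np.cross(y,z),y,z])
    print('offset',np.round(Rm.inv().apply(np.array(p)-o['position'])/150,4),'dr',np.round((Rm.inv()*G).as_rotvec(degrees=True)/30,4))
E
python3 - <<'E'
from h import *
o=manip.get_obs();m=R.from_quat(o['orientation']).as_matrix();print(m)
to([557,387,240],159)
t=grab('top');p=atz(t,(186.8,325.3),97);print(p,dsp(p))
for rc in nets.pinpoint('mark_line','top')[:2]: print(rc['confidence'],dsp(atz(t,rc['centre'],95)))
E
```

```text
[[-0.9 -0.4 -0. ]
 [-0.4  0.9 -0. ]
 [ 0.  -0.  -1. ]]
offset [-4.4  5.2 -0.1] dr [-0.  -0.  -1.6]
[612.  -86.4  97. ] [  38.2 -144.4]
```

>>> move_arm:
  offset:
    - [-0.88, 1, -0.15]
    - [-0.88, 1, -0.15]
    - [-0.88, 1, -0.15]
    - [-0.88, 1, -0.15]
    - [-0.88, 1, -0.15]
    - [-0.88, 1, -0.15]
  dr:
    - [0, 0, 0]
    - [0, 0, 0]
    - [0, 0, 0]
    - [0, 0, 0]
    - [0, 0, 0]
    - [0, 0, 0]
  jaw: 0

```text
clock: 2.7
position: [300.7, -387.7, 246.6]
orientation: [-0.192, 0.981, -0.001, 0.001]
contact_force: [-0.4, 0.6, 0.7]
grip_width: 0.629
gripper_force: 0.0
```

>>> move_arm:
  offset:
    - [-0.88, 1, 0]
    - [-0.88, 1, 0]
    - [-0.88, 1, 0]
    - [-0.88, 1, 0]
    - [-0.88, 1, 0]
    - [-0.88, 1, 0]
  dr:
    - [0, 0, 0]
    - [0, 0, 0]
    - [0, 0, 0]
    - [0, 0, 0]
    - [0, 0, 0]
    - [0, 0, 0]

```text
clock: 3.2
position: [367.6, -199.6, 245.6]
orientation: [-0.193, 0.981, 0.0, 0.001]
contact_force: [-0.2, 0.1, -0.7]
grip_width: 0.5
gripper_force: 0.0
```

>>> move_arm:
  offset:
    - [-0.88, 1, 0]
    - [-0.88, 1, 0]
    - [-0.88, 1, 0]
    - [-0.88, 1, 0]
    - [-0.88, 1, 0]
    - [-0.88, 1, 0]
  dr:
    - [0, 0, 0]
    - [0, 0, 0]
    - [0, 0, 0]
    - [0, 0, 0]
    - [0, 0, 0]
    - [0, 0, 0]

```text
clock: 3.7
position: [435.0, -11.2, 245.3]
orientation: [-0.192, 0.981, 0.0, 0.001]
contact_force: [0.3, -0.9, 0.4]
grip_width: 0.504
gripper_force: 0.0
```

>>> move_arm:
  offset:
    - [-0.88, 1, 0]
    - [-0.88, 1, 0]
    - [-0.88, 1, 0]
    - [-0.88, 1, 0]
    - [-0.88, 1, 0]
    - [-0.88, 1, 0]
  dr:
    - [0, 0, 0]
    - [0, 0, 0]
    - [0, 0, 0]
    - [0, 0, 0]
    - [0, 0, 0]
    - [0, 0, 0]

```text
clock: 4.2
position: [501.8, 177.4, 244.2]
orientation: [-0.191, 0.982, 0.0, 0.001]
contact_force: [1.3, -1.2, 0.2]
grip_width: 0.501
gripper_force: 0.0
```

>>> move_arm:
  offset:
    - [-0.88, 1, 0]
    - [-0.88, 1, 0]
    - [-0.88, 1, 0]
    - [-0.88, 1, 0]
    - [-0.88, 1, 0]
    - [-0.88, 1, 0]
  dr:
    - [0, 0, -0.8]
    - [0, 0, -0.8]
    - [0, 0, -0.8]
    - [0, 0, -0.8]
    - [0, 0, -0.8]
    - [0, 0, -0.8]

```text
clock: 4.7
position: [567.8, 365.8, 242.3]
orientation: [-0.391, 0.92, -0.0, -0.0]
contact_force: [0.3, 0.3, -0.9]
grip_width: 0.505
gripper_force: 0.0
```

>>> move_arm:
  offset:
    - [0, 0, 0]
    - [0, 0, 0]
    - [0, 0, 0]
    - [0, 0, 0]
    - [0, 0, 0]
  dr:
    - [0, 0, -0.8]
    - [0, 0, -0.8]
    - [0, 0, -0.8]
    - [0, 0, -0.8]
    - [0, 0, -0.8]

```text
clock: 5.12
position: [566.5, 360.4, 244.8]
orientation: [-0.572, 0.82, -0.0, -0.0]
contact_force: [-0.7, -0.5, 0.2]
grip_width: 0.498
gripper_force: 0.0
```

Run:
```python
from h import *
w=grab('wrist');save(w,'w1.png',1.2);print(manip.get_obs()['position'],manip.get_obs()['joint_pos'],w['W'])
for k,z in(('cup_handle',52),('cup',0)):
    for d in nets.pinpoint(k,'wrist')[:3]: print(k,d['confidence'],d['centre'],atz(w,d['centre'],z),atd(w,d['centre']))
h,wd=w['depth'].shape; v,u=np.mgrid[:h,:wd]
p=cv2.undistortPoints(np.stack([u,v],-1).reshape(-1,1,2).astype(float),w['K'],w['Dn']).reshape(-1,2)
z=w['depth'].ravel();P=(np.c_[p*z[:,None],z]@w['W'][:3,:3].T+w['W'][:3,3])[z>0]
c=np.array([510.5,265.5]);r=np.hypot(*(P[:,:2]-c).T)
H=P[(P[:,2]>46)&(P[:,2]<64)&(r>70)&(r<175)&(abs((P[:,:2]-c)@[.934,-.358])<30)]
if len(H): print(len(H),H.mean(0),cv2.fitLine(H[:,:2].astype(np.float32),cv2.DIST_L2,0,.01,.01).ravel().tolist(),cv2.minAreaRect(H[:,:2].astype(np.float32)))
to([557,387,33],159)
```

```text
[566.4 360.5 244.9] [ 0.8  0.5  0.2  0.  -1.3 -1.2] [[ -0.9   0.3   0.1 543.7]
 [  0.3   0.9   0.2 299.2]
 [  0.    0.2  -1.  407.3]
 [  0.    0.    0.    1. ]]
cup_handle 0.83 [174.5, 172.1] [654.2 330.8  52. ] [656.9 331.6  43.5]
cup_handle 0.66 [191.5, 272.7] [556.6 387.3  52. ] [556.5 386.2  56.7]
cup 0.69 [137.3, 108.2] [727.  264.1   0. ] [725.5 264.4   3.4]
cup 0.6 [71.8, 276.3] [505.8 264.7   0. ] [506.2 265.1   4.1]
1163 [551.1 370.5  56. ] [0.3561755418777466, 0.9344190359115601, 551.0941772460938, 370.5408630371094] ((551.353759765625, 371.82916259765625), (88.19416809082031, 16.16709327697754), 69.11151123046875)
offset [-0.1  0.1  1.4] dr [ 0. -0.  0.]
```

View pics/w1.png

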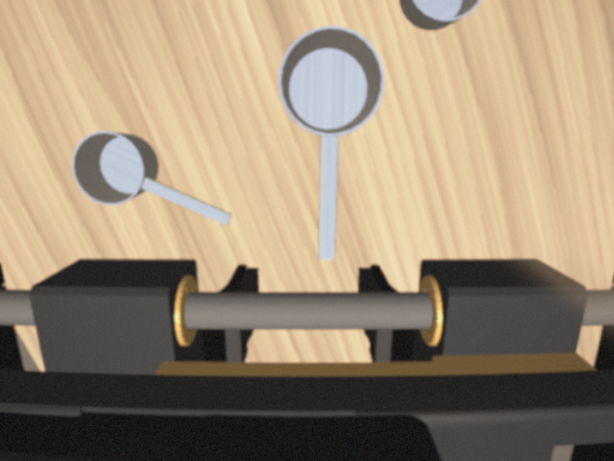

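The wrist view shows the big cup at (330,82) with its handle running straight down to (325,258), between the open fingers. That agrees with a grip point at (557.3,387).

```bash
sed -i 's/precision=1/precision=3/' h.py
python3 - <<'E'
from h import *
to([557.3,387,33],159.1)
E
```

```text
offset [-0.142  0.116  1.413] dr [ 0.    -0.001  0.022]
```

>>> move_arm:
  offset:
    - [-0.142, 0.116, 0.3]
    - [-0.142, 0.116, 0.55]
    - [-0.142, 0.116, 0.8]
    - [-0.142, 0.116, 1.0]
    - [-0.142, 0.116, 1.0]
    - [-0.142, 0.116, 1.0]
  dr:
    - [0, 0, 0.022]
    - [0, 0, 0.022]
    - [0, 0, 0.022]
    - [0, 0, 0.022]
    - [0, 0, 0.022]
    - [0, 0, 0.022]

```text
clock: 5.77
position: [556.7, 386.9, 93.8]
orientation: [-0.568, 0.823, -0.001, -0.002]
contact_force: [0.0, -0.0, 1.3]
grip_width: 0.501
gripper_force: 0.0
```

Run:
```python
from h import *
to([557.3,387,33],159.1); w=grab('wrist')
for d in nets.pinpoint('cup_handle','wrist')[:3]: print(d['confidence'],d['centre'],atz(w,d['centre'],52),atd(w,d['centre']))
```

```text
offset [-0.003 -0.004  0.405] dr [ 0.001 -0.007  0.003]
0.76 [189.2, 89.0] [652.093 332.594  52.   ] [657.113 332.851  43.344]
0.57 [212.7, 256.3] [556.041 386.043  52.   ] [555.53  384.693  56.638]
```

>>> move_arm:
  offset:
    - [0, 0, 0.2]
    - [0, 0, 0.4]
    - [0, 0, 0.4]
    - [0, 0, 0.4]
  dr:
    - [0, 0, 0]
    - [0, 0, 0]
    - [0, 0, 0]
    - [0, 0, 0]

```text
clock: 6.2
position: [557.6, 388.1, 36.5]
orientation: [-0.568, 0.823, -0.0, 0.001]
contact_force: [0.7, -0.2, 0.9]
grip_width: 0.499
gripper_force: 0.0
```

>>> move_arm:
  offset:
    - [0, 0, 0]
    - [0, 0, 0]
    - [0, 0, 0]
    - [0, 0, 0]
    - [0, 0, 0]
    - [0, 0, 0]
    - [0, 0, 0]
    - [0, 0, 0]
  dr:
    - [0, 0, 0]
    - [0, 0, 0]
    - [0, 0, 0]
    - [0, 0, 0]
    - [0, 0, 0]
    - [0, 0, 0]
    - [0, 0, 0]
    - [0, 0, 0]
  jaw: -1
  squeeze: 25

```text
clock: 6.87
position: [557.4, 388.4, 35.6]
orientation: [-0.568, 0.823, 0.0, 0.001]
contact_force: [1.5, 1.1, 1.1]
grip_width: 0.179
gripper_force: 25.0
```

Run:
```python
from h import *
g=O+290*ey
print(g,dsp([557.3,387])); to([*g,35],194)
```

```text
[469.843 325.886] [ 99.644 328.141]
offset [0.597 0.398 0.003] dr [-0.002  0.002 -1.159]
```

>>> move_arm:
  offset:
    - [0.04, 0.03, 0]
    - [0.08, 0.055, 0]
    - [0.12, 0.08, 0]
    - [0.16, 0.11, 0]
    - [0.2, 0.135, 0]
    - [0.24, 0.16, 0]
    - [0.28, 0.19, 0]
    - [0.3, 0.2, 0]
    - [0.3, 0.2, 0]
  dr:
    - [0, 0, -0.08]
    - [0, 0, -0.16]
    - [0, 0, -0.24]
    - [0, 0, -0.32]
    - [0, 0, -0.4]
    - [0, 0, -0.48]
    - [0, 0, -0.56]
    - [0, 0, -0.6]
    - [0, 0, -0.6]

```text
clock: 7.62
position: [513.1, 357.1, 35.8]
orientation: [-0.69, 0.724, 0.0, 0.001]
contact_force: [0.4, 2.0, 2.1]
grip_width: 0.185
gripper_force: 25.0
```

Run:
```python
from h import *
to([*(O+290*ey),35.5],194)
```

```text
offset [0.222 0.278 0.001] dr [-0.003  0.003 -0.558]
```

>>> move_arm:
  offset:
    - [0.03, 0.04, 0]
    - [0.06, 0.08, 0]
    - [0.1, 0.12, 0]
    - [0.13, 0.16, 0]
    - [0.16, 0.2, 0]
    - [0.19, 0.24, 0]
    - [0.222, 0.278, 0]
    - [0.222, 0.278, 0]
    - [0.222, 0.278, 0]
  dr:
    - [0, 0, -0.08]
    - [0, 0, -0.16]
    - [0, 0, -0.24]
    - [0, 0, -0.32]
    - [0, 0, -0.4]
    - [0, 0, -0.48]
    - [0, 0, -0.558]
    - [0, 0, -0.558]
    - [0, 0, -0.558]

```text
clock: 8.37
position: [470.0, 325.3, 35.2]
orientation: [0.787, -0.616, 0.0, -0.0]
contact_force: [0.3, 1.4, 1.0]
grip_width: 0.18
gripper_force: 25.0
```

```bash
cat >> h.py <<'E'
def cloud(im):
    h,w=im['depth'].shape; v,u=np.mgrid[:h,:w]
    p=cv2.undistortPoints(np.stack([u,v],-1).reshape(-1,1,2).astype(float),im['K'],im['Dn']).reshape(-1,2)
    z=im['depth'].ravel();return (np.c_[p*z[:,None],z]@im['W'][:3,:3].T+im['W'][:3,3])[z>0]
def rim(P,c,z0=54,z1=64):
    for _ in range(5):
        r=np.hypot(*(P[:,:2]-c).T);q=P[(r<50)&(r>36)&(P[:,2]>z0)&(P[:,2]<z1)]
        A=np.c_[2*q[:,:2],np.ones(len(q))];x=np.linalg.lstsq(A,(q[:,:2]**2).sum(1),rcond=None)[0];c=x[:2]
    return c,len(q),np.sqrt(x[2]+x[:2]@x[:2])
E
python3 - <<'E'
from h import *
print(dsp(manip.get_obs()['position']));to([*(O+290*ey),35.5],194)
for n in('top','side','wrist'):
    im=grab(n);c,k,r=rim(cloud(im),O+160*ey);print(n,c,dsp(c),k,r,[dsp(atz(im,d['centre'],0)) for d in nets.pinpoint('cup',n)])
    if n=='top':t=im
    if n=='side':save(im,'side2.png',1.5)
# legs/deck: refine x' center and yaw
P=cloud(t);q=P[(np.hypot(*(P[:,:2]-O).T)<115)&(abs(P[:,2]-84.5)<4)]
d=np.array([dsp(a) for a in q]);m=d[(d[:,1]>-50)]
print('deck x ext',[np.percentile(m[:,0],k) for k in(0.3,1,99,99.7)],'y max',np.percentile(d[:,1],[99,99.7]))
E
```

```text
[  0.025 289.416]
offset [-0.004  0.    -0.002] dr [-0.001 -0.001 -0.004]
top [503.79  198.083] [  2.02  157.781] 156 43.36336159210066 [array([-96.892, 199.756]), array([ -2.945, 155.938]), array([235.233, 170.413])]
side [500.602 199.987] [ -0.612 160.4  ] 146 43.27942769057934 [array([230.222, 168.643]), array([-110.24 ,  206.415]), array([ -3.323, 161.493]), array([-157.455, -303.189])]
wrist [491.578 241.958] [  0.786 203.307] 1360 39.00351198967297 [array([-103.71 ,  204.052])]
deck x ext [np.float64(-70.41170340508882), np.float64(-69.97297019533735), np.float64(72.87205174997672), np.float64(73.49719815299795)] y max [56.795 57.367]
```

View pics/side2.png

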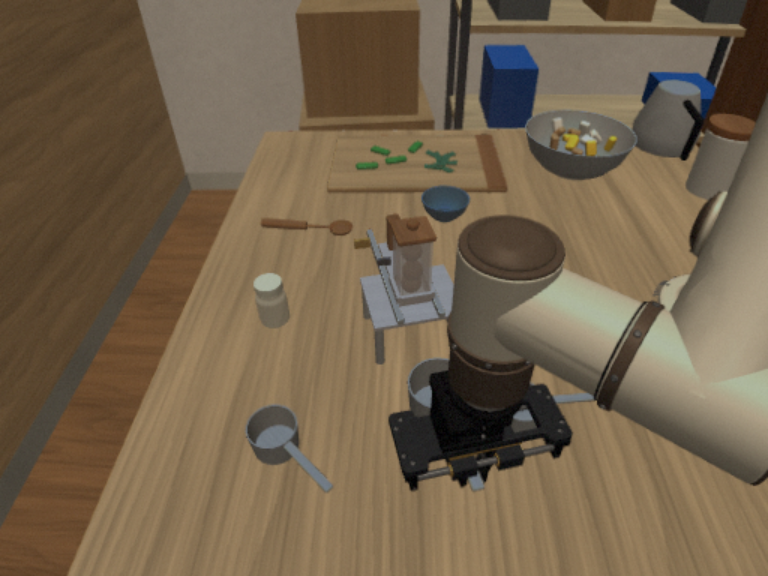

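The side view shows the gripper holding the big cup's handle, with the cup at (430,390) lined up with the dispenser opening. Relative to the deck the cup is off by about 0.5 mm in x and sits at y≈160.

Run:
```python
from h import *
to([*(O+130*ey),35.5],194)
```

```text
offset [ 1.063 -0.002 -0.003] dr [-0.    -0.    -0.002]
```

>>> move_arm:
  offset:
    - [0.05, 0, 0]
    - [0.1, 0, 0]
    - [0.16, 0, 0]
    - [0.22, 0, 0]
    - [0.28, 0, 0]
    - [0.34, 0, 0]
    - [0.4, 0, 0]
    - [0.46, 0, 0]
    - [0.52, 0, 0]
    - [0.58, 0, 0]
    - [0.64, 0, 0]
    - [0.7, 0, 0]
    - [0.7, 0, 0]
  dr:
    - [0, 0, 0]
    - [0, 0, 0]
    - [0, 0, 0]
    - [0, 0, 0]
    - [0, 0, 0]
    - [0, 0, 0]
    - [0, 0, 0]
    - [0, 0, 0]
    - [0, 0, 0]
    - [0, 0, 0]
    - [0, 0, 0]
    - [0, 0, 0]
    - [0, 0, 0]

```text
clock: 9.75
position: [494.8, 221.0, 34.8]
orientation: [0.787, -0.616, 0.0, 0.001]
contact_force: [1.9, -1.9, 0.6]
grip_width: 0.178
gripper_force: 25.0
```

Run:
```python
from h import *
print(dsp(manip.get_obs()['position']));to([*(O+129*ey),35.5],194)
```

```text
[ -1.148 182.194]
offset [ 0.355 -0.008 -0.004] dr [ 0.003 -0.003 -0.004]
```

>>> move_arm:
  offset:
    - [0.05, 0, 0]
    - [0.1, 0, 0]
    - [0.15, 0, 0]
    - [0.2, 0, 0]
    - [0.24, 0, 0]
    - [0.28, 0, 0]
    - [0.31, 0, 0]
    - [0.34, 0, 0]
    - [0.36, 0, 0]
    - [0.36, 0, 0]
    - [0.36, 0, 0]
  dr:
    - [0, 0, 0]
    - [0, 0, 0]
    - [0, 0, 0]
    - [0, 0, 0]
    - [0, 0, 0]
    - [0, 0, 0]
    - [0, 0, 0]
    - [0, 0, 0]
    - [0, 0, 0]
    - [0, 0, 0]
    - [0, 0, 0]

```text
clock: 10.67
position: [507.7, 170.1, 34.8]
orientation: [0.788, -0.616, 0.0, 0.001]
contact_force: [0.1, 0.0, 2.4]
grip_width: 0.176
gripper_force: 25.0
```

Run:
```python
from h import *
o=manip.get_obs();print(dsp(o['position']),o['contact_force'])
for n in('side','top'):
    im=grab(n);P=cloud(im);c,k,r=rim(P,O.copy());print(n,dsp(c),k,r)
    H=P[(P[:,2]>50)&(P[:,2]<60)];d=np.array([dsp(a) for a in H]);d=d[(abs(d[:,0])<20)&(d[:,1]>70)&(d[:,1]<175)];print(len(d),d.max(0) if len(d) else '')
    if n=='side':
        cv2.imwrite('pics/side3.png',cv2.resize(im['frame'][120:340,180:400,::-1],None,fx=2.7,fy=2.7,interpolation=2))
```

```text
[ -0.908 129.694] [0.124 0.041 2.401]
side [-534.725   87.46 ] 0 0.0
128 [ 14.388 158.338]
top [-534.725   87.46 ] 0 0.0
65 [ 8.528 97.988]
```

View pics/side3.png

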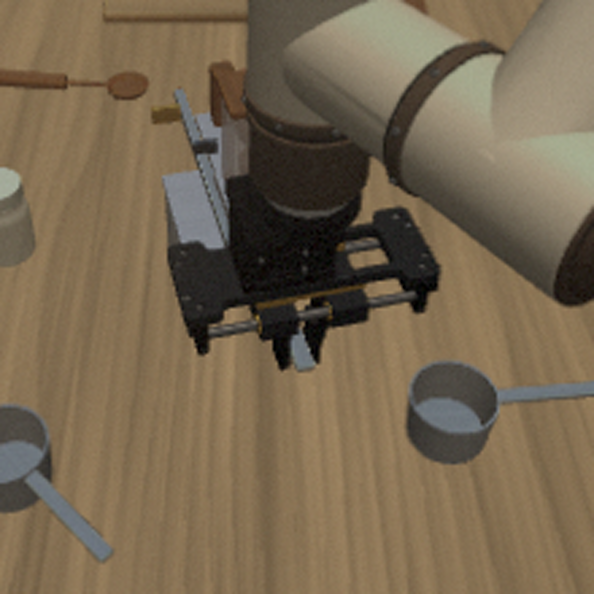

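>>> move_arm:
  offset:
    - [0, 0, 0]
    - [0, 0, 0]
    - [0, 0, 0]
    - [0, 0, 0]
    - [0, 0, 0]
    - [0, 0, 0]
    - [0, 0, -0.2]
    - [0, 0, -0.5]
    - [0, 0, -0.8]
    - [0, 0, -1.0]
    - [0, 0, -1.0]
  dr:
    - [0, 0, 0]
    - [0, 0, 0]
    - [0, 0, 0]
    - [0, 0, 0]
    - [0, 0, 0]
    - [0, 0, 0]
    - [0, 0, 0]
    - [0, 0, 0]
    - [0, 0, 0]
    - [0, 0, 0]
    - [0, 0, 0]
  jaw: 0.2

```text
clock: 11.68
position: [512.3, 173.1, 193.7]
orientation: [0.788, -0.615, 0.004, -0.008]
contact_force: [1.1, 1.4, 0.3]
grip_width: 0.602
gripper_force: 0.0
```

>>> move_arm:
  offset:
    - [-0.1, 0, -0.3]
    - [-0.2, 0, -0.6]
    - [-0.3, 0, -0.8]
    - [-0.3, 0, -0.8]
  dr:
    - [0, 0, 0]
    - [0, 0, 0]
    - [0, 0, 0]
    - [0, 0, 0]

```text
clock: 12.02
position: [499.9, 217.6, 313.2]
orientation: [0.789, -0.615, 0.003, -0.007]
contact_force: [0.3, 0.4, 1.2]
grip_width: 0.603
gripper_force: 0.0
```

Run:
```python
from h import *
o=manip.get_obs();print(o['position'],dsp(o['position']))
for n in('side','top','wrist'):
    im=grab(n);P=cloud(im)
    H=P[(P[:,2]>50)&(P[:,2]<60)];d=np.array([dsp(a) for a in H]);d=d[(abs(d[:,0])<20)&(d[:,1]>70)&(d[:,1]<175)]
    if len(d)>5: print(n,len(d),d.max(0),cv2.fitLine(d.astype(np.float32),cv2.DIST_L2,0,.01,.01).ravel())
    print([dsp(atz(im,x['centre'],0)) for x in nets.pinpoint('cup',n)])
    if n=='wrist': save(im,'w4.png',1.2)
to([*(O-70*ey),262],194);to([*(O-70*ey+180*ex),262],194)
to([*(O+180*ey-180*ex),262],194)
```

```text
[499.888 217.608 313.207] [  2.958 177.67 ]
side 240 [  6.15  158.609] [  0.012  -1.     -1.659 117.136]
[array([ 0.797, -4.836]), array([232.509, 165.698]), array([-106.827,  199.783])]
top 206 [  8.708 154.213] [  0.01   -1.      0.218 112.187]
[array([-106.024,  207.774]), array([233.883, 166.83 ])]
wrist 969 [  7.305 156.871] [  0.009  -1.     -0.971 111.967]
[array([241.975, 166.649]), array([-108.093,  207.229])]
offset [ 1.632 -0.012  0.276] dr [ 0.007 -0.003 -0.002]
offset [ 1.631 -1.212  0.271] dr [ 0.007 -0.003 -0.002]
offset [-0.033  1.19   0.278] dr [ 0.007 -0.003 -0.002]
```

View pics/w4.png

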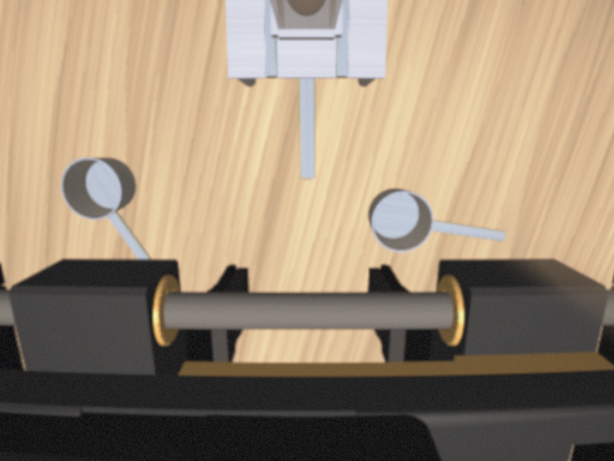

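The wrist view shows the cup's handle at (307,130), sticking straight out between the legs under the deck. The handle end is at 157–158.6, so the cup is centred. Next I'll go over the top to the gate.

>>> move_arm:
  offset:
    - [0.2, 0, 0]
    - [0.45, 0, 0]
    - [0.7, 0, 0]
    - [1, 0, 0]
    - [1, 0, 0]
    - [1, 0, 0]
  dr:
    - [0, 0, 0]
    - [0, 0, 0]
    - [0, 0, 0]
    - [0, 0, 0]
    - [0, 0, 0]
    - [0, 0, 0]

```text
clock: 12.82
position: [533.1, 66.4, 303.5]
orientation: [0.786, -0.618, -0.001, 0.001]
contact_force: [-0.0, 0.3, 0.1]
grip_width: 0.599
gripper_force: 0.0
```

>>> move_arm:
  offset:
    - [0.2, 0, 0]
    - [0.4, 0, 0]
    - [0.5, 0, 0]
    - [0.5, 0, 0]
    - [0.5, 0, 0]
  dr:
    - [0, 0, 0]
    - [0, 0, 0]
    - [0, 0, 0]
    - [0, 0, 0]
    - [0, 0, 0]

```text
clock: 13.23
position: [551.1, -3.5, 304.0]
orientation: [0.788, -0.616, -0.001, 0.001]
contact_force: [-1.0, 1.1, 0.3]
grip_width: 0.602
gripper_force: 0.0
```

Run:
```python
from h import *
o=manip.get_obs();print(o['position'],dsp(o['position']))
w=grab('wrist');save(w,'w5.png',1.5)
for k,z in(('grip',137),('pointer',95),('mark_line',95),('chute',78)):
    for d in nets.pinpoint(k,'wrist')[:2]: print(k,d['confidence'],np.array(d['centre']),dsp(atz(w,d['centre'],z)),atd(w,d['centre'])[2])
P=cloud(w);d=np.c_[(P[:,:2]-O)@ex,(P[:,:2]-O)@ey,P[:,2]]
g=d[(abs(d[:,2]-152)<4)&(abs(d[:,1]+120)<40)&(abs(d[:,0])<40)];print('grip top',len(g),g.mean(0),g.min(0),g.max(0))
b=d[(d[:,2]>80)&(d[:,2]<104)&(d[:,1]<-105)&(d[:,1]>-175)&(d[:,0]>39)&(d[:,0]<80)];print('clip',len(b),b.mean(0),np.percentile(b,[5,95],axis=0)) if len(b) else 0
b=d[(d[:,2]>80)&(d[:,2]<106)&(d[:,1]<-64)&(d[:,1]>-100)&(d[:,0]>39)&(d[:,0]<80)];print('ptr',len(b),b.mean(0)) if len(b) else 0
to([*(O-120*ey),160],194)
```

```text
[551.132  -3.465 303.989] [ -0.803 -49.233]
grip 0.96 [103.3 256.1] [  -0.659 -121.473] 152.1044038978461
pointer 0.78 [145.  221.1] [ 38.801 -76.886] 1.3407531419136376
mark_line 0.65 [ 82.6 216.2] [  42.442 -144.411] 100.06795354651706
grip top 579 [  -0.093 -120.515  151.731] [ -10.861 -131.495  148.219] [  10.749 -109.537  154.472]
clip 167 [  52.068 -141.758   98.075] [[  40.776 -144.734   85.059]
 [  63.58  -139.429  101.295]]
offset [ 0.477 -0.003  0.967] dr [0.    0.    0.002]
```

View pics/w5.png

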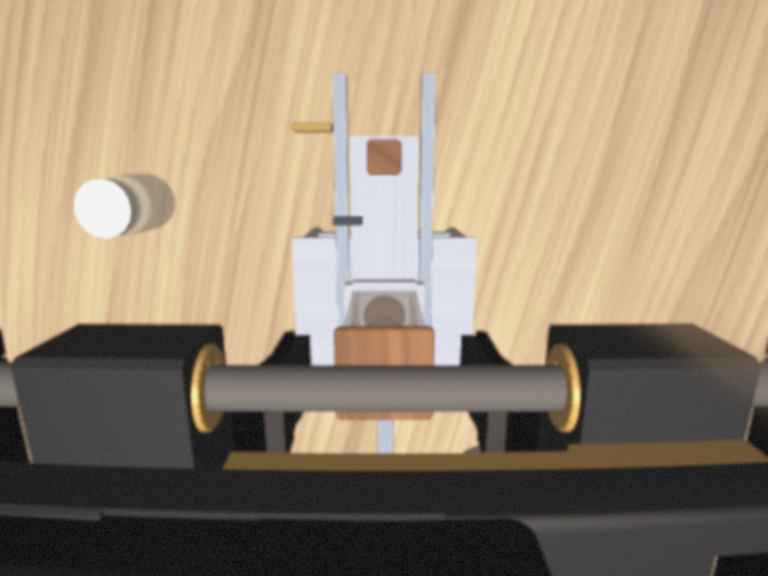

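The wrist view shows the grip at (384,157), the clip at (312,127) and the pointer at (348,220). All of them fit the given geometry.

>>> move_arm:
  offset:
    - [0.2, 0, 0]
    - [0.4, 0, 0]
    - [0.475, 0, 0]
    - [0.475, 0, 0.2]
    - [0.475, 0, 0.5]
    - [0.475, 0, 0.75]
    - [0.475, 0, 0.9]
    - [0.475, 0, 0.9]
  dr:
    - [0, 0, 0]
    - [0, 0, 0]
    - [0, 0, 0]
    - [0, 0, 0]
    - [0, 0, 0]
    - [0, 0, 0]
    - [0, 0, 0]
    - [0, 0, 0]

```text
clock: 14.15
position: [564.5, -72.3, 164.1]
orientation: [0.788, -0.616, -0.005, 0.004]
contact_force: [-0.4, -0.1, -0.3]
grip_width: 0.6
gripper_force: 0.0
```

Run:
```python
from h import *
to([*(O-120.5*ey),119],194)
w=grab('wrist');save(w,'w6.png',1.5)
for k,z in(('grip',137),('pointer',95),('mark_line',95)):
    for d in nets.pinpoint(k,'wrist')[:2]: print(k,d['confidence'],np.array(d['centre']),dsp(atz(w,d['centre'],z)),atd(w,d['centre'])[2])
P=cloud(w);d=np.c_[(P[:,:2]-O)@ex,(P[:,:2]-O)@ey,P[:,2]]
b=d[(d[:,2]>97)&(d[:,2]<103)&(d[:,1]<-125)&(d[:,1]>-175)&(d[:,0]>39)&(d[:,0]<80)]
print('clip',len(b),b.mean(0),np.percentile(b,[2,98],axis=0)) if len(b) else 0
```

```text
offset [ 0.009 -0.034  0.3  ] dr [ 0.023  0.006 -0.003]
grip 0.73 [219.9 247.9] [   0.611 -120.056] 152.3562373913045
clip 344 [  52.177 -143.021  100.124] [[  39.32  -145.861   98.308]
 [  64.886 -139.883  101.526]]
```

>>> move_arm:
  offset:
    - [0, 0, 0]
    - [0, 0, 0]
  dr:
    - [0, 0, 0]
    - [0, 0, 0]

```text
clock: 14.52
position: [569.6, -72.6, 172.1]
orientation: [0.788, -0.616, 0.001, -0.001]
contact_force: [-0.4, 0.3, -0.1]
grip_width: 0.604
gripper_force: 0.0
```

Run:
```python
from h import *
print(manip.get_obs()['position'])
to([*(O-120.5*ey),119],194)
```

```text
[569.638 -72.642 172.125]
offset [-0.002  0.004  0.354] dr [-0.008 -0.001 -0.001]
```

>>> move_arm:
  offset:
    - [0, 0, 0.1]
    - [0, 0, 0.2]
    - [0, 0, 0.3]
    - [0, 0, 0.35]
    - [0, 0, 0.35]
    - [0, 0, 0.35]
    - [0, 0, 0.35]
  dr:
    - [0, 0, 0]
    - [0, 0, 0]
    - [0, 0, 0]
    - [0, 0, 0]
    - [0, 0, 0]
    - [0, 0, 0]
    - [0, 0, 0]

```text
clock: 15.1
position: [569.5, -72.9, 118.8]
orientation: [0.788, -0.616, 0.001, -0.001]
contact_force: [0.6, 0.5, -0.1]
grip_width: 0.602
gripper_force: 0.0
```

>>> move_arm:
  offset:
    - [0, 0, 0]
    - [0, 0, 0]
    - [0, 0, 0]
    - [0, 0, 0]
    - [0, 0, 0]
    - [0, 0, 0]
    - [0, 0, 0]
    - [0, 0, 0]
  dr:
    - [0, 0, 0]
    - [0, 0, 0]
    - [0, 0, 0]
    - [0, 0, 0]
    - [0, 0, 0]
    - [0, 0, 0]
    - [0, 0, 0]
    - [0, 0, 0]
  jaw: -1
  squeeze: 45

```text
clock: 15.77
position: [569.0, -72.8, 117.7]
orientation: [0.788, -0.616, 0.0, -0.0]
contact_force: [2.2, 0.6, -0.2]
grip_width: 0.249
gripper_force: 45.0
```

Run:
```python
from h import *
for _ in range(3):
    o=manip.get_obs();print(o['position'],dsp(o['position']),o['grip_width']*87,o['contact_force']);grab('top')
t=grab('top');w=grab('wrist')
for n,im in(('top',t),('wrist',w)):
    for k,z in(('pointer',95),('mark_line',95)):
        for d in nets.pinpoint(k,n)[:2]: print(n,k,d['confidence'],np.array(d['centre']),dsp(atz(im,d['centre'],z)),atd(im,d['centre'])[2])
P=cloud(w);d=np.c_[(P[:,:2]-O)@ex,(P[:,:2]-O)@ey,P[:,2]]
b=d[(d[:,2]>97)&(d[:,2]<103)&(d[:,1]<-125)&(d[:,1]>-175)&(d[:,0]>39)&(d[:,0]<80)]
print('clip',len(b),b.mean(0),np.percentile(b,[2,98],axis=0)) if len(b) else 0
```

```text
[569.008 -72.798 117.685] [  -0.231 -120.831] 21.63899895558191 [ 2.249  0.605 -0.243]
[568.988 -72.777 117.644] [  -0.245 -120.807] 21.41901750136202 [ 1.887  0.066 -0.766]
[569.021 -72.769 117.684] [  -0.211 -120.806] 21.493433270977782 [ 1.835 -0.185  0.212]
top pointer 0.38 [211.8 267.5] [8.099 7.015] 521.7751069539823
wrist mark_line 0.68 [185.1 187.3] [  40.033 -144.352] 99.97438751291395
clip 511 [  52.227 -143.275  100.115] [[  39.534 -145.99    98.081]
 [  65.183 -140.281  101.415]]
```

>>> move_arm:
  offset:
    - [0.04, 0, 0]
    - [0.08, 0, 0]
    - [0.12, 0, 0]
    - [0.16, 0, 0]
    - [0.2, 0, 0]
    - [0.24, 0, 0]
    - [0.28, 0, 0]
    - [0.32, 0, 0]
    - [0.36, 0, 0]
    - [0.4, 0, 0]
    - [0.42, 0, 0]
    - [0.42, 0, 0]
    - [0.42, 0, 0]
    - [0.42, 0, 0]
    - [0.42, 0, 0]
    - [0.42, 0, 0]
  dr:
    - [0, 0, 0]
    - [0, 0, 0]
    - [0, 0, 0]
    - [0, 0, 0]
    - [0, 0, 0]
    - [0, 0, 0]
    - [0, 0, 0]
    - [0, 0, 0]
    - [0, 0, 0]
    - [0, 0, 0]
    - [0, 0, 0]
    - [0, 0, 0]
    - [0, 0, 0]
    - [0, 0, 0]
    - [0, 0, 0]
    - [0, 0, 0]

```text
clock: 17.55
position: [583.7, -132.2, 117.6]
orientation: [0.788, -0.616, -0.001, -0.001]
contact_force: [0.6, 7.7, 2.5]
grip_width: 0.247
gripper_force: 45.0
```

Run:
```python
from h import *
o=manip.get_obs();print(dsp(o['position']),o['grip_width']*87,o['contact_force'])
s=grab('side');w=grab('wrist');t=grab('top')
for n,im in(('side',s),('wrist',w),('top',t)):
    for k,z in(('pointer',95),('mark_line',95)):
        for d in nets.pinpoint(k,n)[:2]: print(n,k,d['confidence'],np.array(d['centre']),dsp(atz(im,d['centre'],z)),atd(im,d['centre'])[2])
P=cloud(w);d=np.c_[(P[:,:2]-O)@ex,(P[:,:2]-O)@ey,P[:,2]]
b=d[(d[:,2]>97)&(d[:,2]<103)&(d[:,1]<-125)&(d[:,1]>-175)&(d[:,0]>39)&(d[:,0]<80)]
print('clip',len(b),b.mean(0),np.percentile(b,[2,98],axis=0)) if len(b) else 0
a=cv2.resize(s['frame'][130:260,210:350,::-1],(560,520),interpolation=2);c=cv2.resize(w['frame'][180:384,130:330,::-1] ,(400,400))
cv2.imwrite('pics/s7.png',a);save(w,'w7.png',1.5)
```

```text
[  -0.319 -182.009] 21.476602893368703 [0.596 7.679 2.49 ]
side pointer 0.58 [159.3 246. ] [  36.142 -145.263] 99.22154029968544
side mark_line 0.65 [161.3 247.7] [  33.554 -135.48 ] 95.9651436888247
side mark_line 0.37 [197.8 274.4] [ 2.    18.005] 105.58516316628481
top pointer 0.65 [185.9 322.4] [  42.27  -138.331] 431.49866925591857
```

View pics/s7.png

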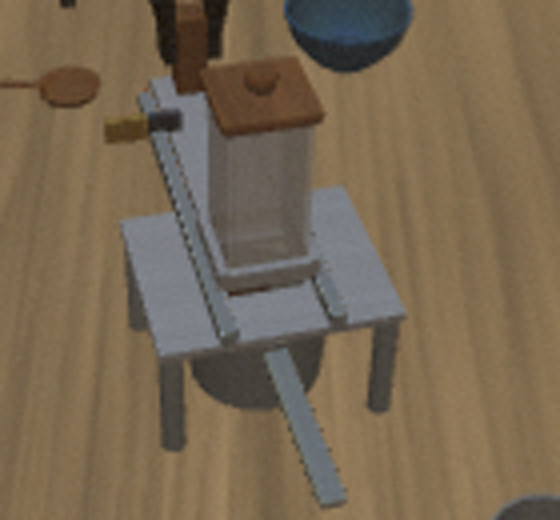

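The chute looks empty. The pointer at (165,121) is still a few mm on the chute side of the clip at (127,129), which fits a remaining pull of about 6 mm.

>>> move_arm:
  offset:
    - [0.02, 0, 0]
    - [0.04, 0, 0]
    - [0.04, 0, 0]
    - [0.04, 0, 0]
    - [0.04, 0, 0]
    - [0.04, 0, 0]
  dr:
    - [0, 0, 0]
    - [0, 0, 0]
    - [0, 0, 0]
    - [0, 0, 0]
    - [0, 0, 0]
    - [0, 0, 0]

```text
clock: 18.5
position: [585.2, -137.8, 117.6]
orientation: [0.788, -0.616, -0.001, -0.001]
contact_force: [0.0, 9.2, 2.2]
grip_width: 0.246
gripper_force: 45.0
```

Run:
```python
from h import *
o=manip.get_obs();print(dsp(o['position']),o['contact_force'])
for n in('side','top'):
    im=grab(n);P=cloud(im);d=np.c_[(P[:,:2]-O)@ex,(P[:,:2]-O)@ey,P[:,2]]
    f=im['frame'].astype(int);h,w=f.shape[:2];hsv=cv2.cvtColor(im['frame'],cv2.COLOR_RGB2HSV)
    for k in('pointer','mark_line'):
        for x in nets.pinpoint(k,n)[:2]: print(n,k,x['confidence'],np.array(x['centre']),dsp(atz(im,x['centre'],95)))
    # project a ruler of box models
    M=im['W'];rv=cv2.Rodrigues(M[:3,:3].T)[0];tv=-M[:3,:3].T@M[:3,3]
    def pr(x,y,z): q=O+x*ex+y*ey; return cv2.projectPoints(np.array([[q[0],q[1],z]],float),rv,tv,im['K'],im['Dn'])[0].ravel()
    y0,x0=(130,210) if n=='side' else (150,290)
    S=8 if n=='side' else 8
    A=f[y0:y0+60,x0:x0+70].astype(np.uint8)[:,:,::-1] if n=='side' else f[y0:y0+60,x0:x0+70].astype(np.uint8)[:,:,::-1]
    A=np.ascontiguousarray(cv2.resize(A,None,fx=S,fy=S,interpolation=cv2.INTER_NEAREST))
    off=np.array([x0,y0])-0.5+0.5
    for y,col in((-138,(0,255,0)),(-143,(0,0,255)),(-148,(255,0,0))):
        a=(pr(37,y,100)-off+.5)*S;b=(pr(65,y,100)-off+.5)*S
        cv2.line(A,tuple(int(v) for v in a),tuple(int(v) for v in b),col,1)
        a=(pr(20,y,104)-off+.5)*S;b=(pr(37,y,104)-off+.5)*S
        cv2.line(A,tuple(int(v) for v in a),tuple(int(v) for v in b),col,1)
    cv2.imwrite(f'pics/m_{n}.png',A)
a=cv2.imread('pics/m_side.png');b=cv2.imread('pics/m_top.png')
cv2.imwrite('pics/m.png',np.hstack([a[:,:400],b[:,100:500]]))
```

```text
[  -0.278 -187.84 ] [0.043 9.155 2.232]
side pointer 0.97 [160.9 244.4] [  41.632 -139.31 ]
side mark_line 0.38 [160.7 245.8] [  37.88  -139.285]
top pointer 0.73 [183.5 325.2] [  46.666 -146.473]
```

View pics/m.png

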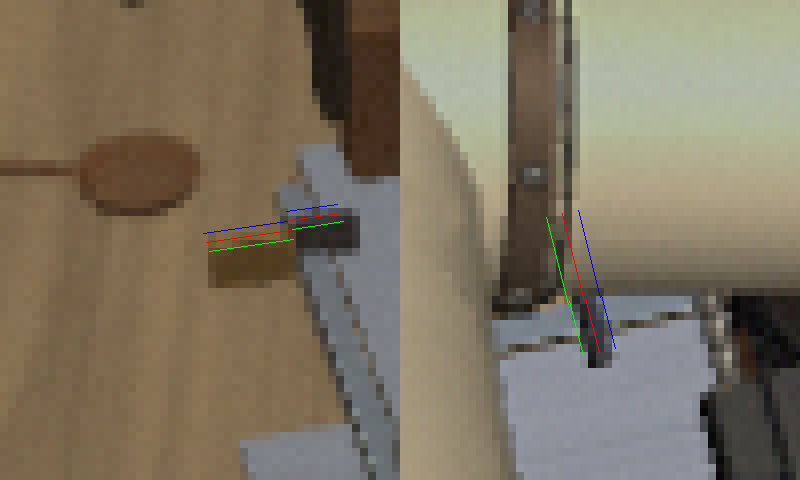

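In the overlay the top view puts the pointer at about -143. The side view is ambiguous within ±4 mm, so I'll measure the edges at subpixel level from both the earlier overhead wrist picture and the side image.

Run:
```python
from h import *
im=grab('wrist')
T=np.eye(4);q=np.array([.788,-.616,-.001,.001]);T[:3,:3]=R.from_quat(q/np.linalg.norm(q)).as_matrix();T[:3,3]=[551.132,-3.465,303.989]
im['W']=T@np.array(im['tool_from_camera'])
A=cv2.imread('pics/w5.png');hsv=cv2.cvtColor(A,cv2.COLOR_BGR2HSV).astype(int)
sub=A[110:145,285:332].astype(int); m=(sub[:,:,2]-sub[:,:,0]>85); r,c=np.nonzero(m)
# rows per column extents of clip, pointer
for x in(300,310,320,328): print('clip col',x,A[117:138,x].astype(int)[:,0].tolist())
for x in(338,345,352,358): print('ptr col',x,A[210:232,x].astype(int).sum(1).tolist())
print('clip blob rows',r.min()+110,r.max()+110,r.mean()+110,len(r))
P=A[205:236,333:362].astype(int).sum(2);r2,c2=np.nonzero(P<330);print('ptr rows',r2.min()+205,r2.max()+205,r2.mean()+205,c2.min()+333,c2.max()+333)
f=lambda r,c,z:dsp(atz(im,((r+.5)/1.5-.5,(c+.5)/1.5-.5),z))
print('clip',f(r.mean()+110,c.mean()+285,100),'ptr',f(r2.mean()+205,c2.mean()+333,104),f(157,384,152))
s=grab('side');M=s['W'];rv=cv2.Rodrigues(M[:3,:3].T)[0];tv=-M[:3,:3].T@M[:3,3]
def pr(x,y,z): q=O+x*ex+y*ey; return cv2.projectPoints(np.array([[q[0],q[1],z]],float),rv,tv,s['K'],s['Dn'])[0].ravel()
for x,z0,z1,n in((50,100,82,'clip'),(58,100,82,'clip'),(28,104,90,'ptr'),(33,104,90,'ptr')):
    u=int(round(pr(x,-143,95)[0]));print(n,u,'pred far top/near top/near bottom rows',pr(x,-146,z0)[1],pr(x,-140,z0)[1],pr(x,-140,z1)[1],s['frame'][152:170,u].tolist())
```

```text
clip col 300 [165, 164, 163, 159, 148, 133, 120, 113, 108, 108, 108, 107, 101, 98, 100, 118, 138, 155, 162, 166, 168]
clip col 310 [158, 157, 155, 151, 142, 130, 117, 110, 106, 107, 107, 104, 100, 97, 99, 114, 131, 147, 154, 157, 157]
clip col 320 [157, 157, 156, 150, 139, 127, 118, 111, 106, 108, 107, 103, 98, 96, 100, 119, 137, 152, 159, 162, 162]
clip col 328 [150, 150, 149, 145, 136, 125, 114, 107, 102, 104, 104, 101, 95, 93, 97, 114, 132, 146, 152, 154, 155]
ptr col 338 [616, 614, 611, 608, 574, 517, 421, 344, 287, 275, 278, 282, 285, 315, 364, 438, 515, 578, 601, 608, 609, 609]
ptr col 345 [621, 621, 622, 619, 582, 519, 417, 343, 291, 280, 280, 284, 290, 315, 361, 442, 516, 579, 605, 611, 610, 606]
ptr col 352 [666, 667, 666, 664, 629, 564, 441, 342, 273, 270, 275, 280, 283, 321, 380, 474, 560, 628, 651, 654, 646, 637]
ptr col 358 [681, 682, 682, 677, 645, 582, 454, 354, 281, 273, 275, 278, 286, 332, 402, 507, 595, 660, 676, 680, 679, 679]
clip blob rows 123 130 126.47350993377484 302
ptr rows 217 224 220.3227848101266 334 360
clip [  51.454 -142.457] ptr [ 26.82  -75.867] [  -
[... 837 characters left out ...]
805207 157.23184049636956 161.52919222620187 [[123, 125, 130], [121, 125, 131], [102, 104, 104], [98, 97, 96], [74, 71, 65], [55, 58, 58], [49, 44, 39], [41, 35, 31], [43, 39, 34], [69, 67, 70], [103, 106, 111], [107, 111, 117], [105, 114, 115], [106, 112, 116], [107, 114, 118], [91, 94, 91], [71, 69, 62], [69, 66, 63]]
ptr 247 pred far top/near top/near bottom rows 156.20268157704527 157.50383067175056 161.80210126139724 [[116, 103, 85], [110, 110, 111], [106, 109, 114], [106, 110, 118], [106, 112, 115], [63, 63, 69], [47, 41, 37], [45, 41, 36], [44, 42, 33], [55, 53, 51], [70, 68, 61], [68, 65, 59], [90, 80, 65], [87, 76, 60], [122, 101, 75], [125, 106, 77], [125, 107, 78], [128, 107, 79]]
```

The edges agree. The clip is at -143.1, and the pointer is at about -142.5 to -143.5 after 67 mm of travel. Last I'll check where the walnuts are.

Run:
```python
from h import *
s=grab('side')
for k in('walnut0_center','walnut2_center'):
    for n in('side',):
        for d in nets.pinpoint(k,n): print(k,round(d['confidence'],2),np.array(d['centre']),dsp(atd(s,d['centre'])),atd(s,d['centre'])[2])
# brown in chute region, before vs now
a=cv2.imread('pics/side0.png');a=cv2.resize(a,(512,384),interpolation=cv2.INTER_AREA)[:,:,::-1].astype(int);b=s['frame'].astype(int)
for nm,sl in(('chute upper',np.s_[168:178,266:284]),('chute low',np.s_[180:193,266:284]),('below deck',np.s_[219:231,263:286])): print(nm,a[sl].mean((0,1)),b[sl].mean((0,1)))
print(dsp(manip.get_obs()['position']))
```

```text
walnut0_center 0.52 [135.5 256.2] [   0.817 -175.583] 144.77580997679013
walnut0_center 0.44 [161.  246.2] [  36.736 -139.931] 93.35169953219099
chute upper [88.039 78.2   69.194] [102.072  93.8    85.694]
chute low [86.65  76.893 68.534] [100.919  93.021  85.675]
below deck [124.083 103.924  76.536] [79.431 78.12  74.243]
[  -0.287 -187.819]
```

```bash
python3 -c "
from plant import job_done
print(job_done())"
```

```text
the job is handed in; nothing more can be done
None
```

I handed the job in with the largest cup centred under the chute and the gate still held with its pointer level with the brass clip, to within about 1 mm. The chute looks empty and no walnut was detected on the table, but I could not see into the cup to count the three.

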